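Crank the cam clamp shut on the large medallion

ROBOT

A 7-joint arm with a two-finger parallel gripper is mounted at the origin on a cart in front of the work surface, level with it; the furniture and walls round the work are solid. World frame = base frame: x ahead of the robot, y to its left, z up, the work surface at z = 0. Lengths are in m, angles in rad, forces in N, time in s.
With the tool pointing down it reaches from about 0.4 to 0.85 m from the base axis. Payload 10.4 kg.
Tool frame: the origin (TCP) lies on the centre line of the jaws, within the pads' length; the fingertips stand r.finger_overhang ahead of it and the grasp point (between the pads) lies 5 mm behind it (r.finger_overhang is the distance from the TCP to the fingertips, in m); z points along the fingers, y is the line along which they close (so a half turn about z gives the same grasp; the last joint's range is limited). The gripper opens to 87 mm and grips with 3 to 60 N. Pads are 19 mm wide; open, the fingers measure 117 mm over their backs; the gripper's body (75 mm by 190 mm) begins 51 mm behind the grasp point.
Start: joints at [1.169, 0.332, -0.065, 1.46, 0.022, 1.35, -0.088], TCP at [0.231, -0.581, 0.237] pointing down, gripper open.
Joint ranges: [-2.6, 2.6], [-0.5, 2.12], [-1.47, 1.34], [0.16, 2.42], [-1.27, 4.41], [0.06, 2.06], [-2.6, 2.6]. Speed limits (rad/s): [2.22, 2.22, 2.79, 2.79, 3.14, 3.14, 3.14].

INTERFACE

Orientations are given as a unit quaternion [x, y, z, w].
In Python, from bench import read_state, viewer, r gives the robot as it stands.
- The arm moves only by the tool carry_out, never from a script. Its argument "moves" is a list of rows, each a list of 6 numbers: the shift along the tool's x, y, z in units of 40 mm (1.0 is 40 mm), then the turn, a rotation vector about the tool's x, y, z in units of 8 degrees (1.0 is 8 degrees). A call has 1 to 20 rows; each row shifts and turns the commanded pose from where the row before left it, along the tool's axes as they then stand; what a row does not reach is not made up. A row lasts 1/8 s, in which the tool goes at most 62.5 mm and 10.7 degrees, less where a joint would pass 70% of its speed; a pose out of reach is approached as far as the arm can. A call is refused whole if a number of a shift passes 1 or a number of a turn 1, either way. A call with a gripper value outside its range is refused whole. "fingers" is the finger opening in mm, from 0 to 87, set as the call begins (left out, the last holds). The fingers move at their own pace and stop on an object; "force" is the grip in N (left out, the last holds). Time passes only in rows, so rows that do not move let the fingers close. It gives the time, the measured TCP pose, the force, the opening and the grip force at its end, in the units of the state.
- read_state(): the state, without advancing time (a new reading comes with each control period).
- viewer.camera(name): name is "side" or "top"; returns a dict with "pixels" (400x640x3 uint8, red, green, blue), "range_z" (400x640 float32, m along the optical axis (not along the pixel's ray), 0 where there is no reading), "fx", "fy", "cx", "cy" (pixels), "k1" (the pictures are not rectified: a ray, as slopes to the right and down, at radius r is drawn at 1 + k1 r^2 times it, then the intrinsics apply), "xyz" and "orientation" of the camera in the world. Camera axes: x right, y down, z forward; pixel columns grow to the right and rows downward; lengths in m; the calibration is good to about 2 mm. A picture is of the moment at which its call begins.
- r.close_job(): hands the job in; it is judged then, once.
The state is a dict: "time": time; "joint_positions": joint angles; "joint_vel": joint speeds; "joint_torque": joint torques, N m; "ee_pos": TCP position; "eef_rot": TCP orientation; "ft_force": force on the tool from outside, world axes, zero at the start; "torque": the same for the moment, N m; "width": finger opening in m; "grip_force": force on a finger pad.
Only numpy, scipy, OpenCV 4.12 (cv2) and the standard library are available. Lean on these libraries where they do the work, as an engineer would, in place of code of your own. Each camera call takes 0.05 s, during which the arm holds its last target. There are 200 camera calls.

TASK

Clamp the large medallion in its cam fixture: turn that fixture's crank counter-clockwise (seen from above) until the follower roller rests in the middle of the dwell on the cam's raised nose, with the crank arm pointing straight away from the medallion, and leave it there. Do not disturb the crank of the other fixture, which holds the small medallion.

Things in the scene. Friction and masses are not known exactly. Their poses are not given: they have to be found in the camera images.
- fixture_large: fixed cam clamp with the large medallion (115 mm across), on an aluminium plate 257 x 120 x 12 mm. Origin: on the cam's upright axis, at the plate's underside, 50 mm from its crank end; x points from the cam to the medallion (centre at x = 147.5 mm), z up. Only hub (53 mm high), crank arm and grip rise above 30 mm. A like clamp with a small medallion stands beside it, left or right.
- crank_large (a joint): turn of the large clamp's cam and crank, rad, counter-clockwise from above positive, range 0 to 4, starts at 0.2 to 0.65. At 2.0 the roller is in mid-dwell (the even arc of the cam's raised nose, 1.45 to 2.55), the jaw fully forward, the arm along the fixture's -x; elsewhere the arm points (value + 1.142) rad from its x axis. The jaw springs back 10 mm on both sides. 2 to 4 N at the grip; stays where left.
- crank_large_grip (a point): middle of the upright black round grip on the large clamp's crank arm, 60 mm from the cam axis, 76 mm above the table. The grip is 20 mm in diameter, stands from 52 to 98 mm above the table and spins freely on its pin, so the hand need not turn with it. The crank arm under it lies at 41 to 49 mm height and is 16 to 20 mm wide.
- crank_small_grip (a point): the same point of the equal grip on the other clamp (medallion 55 mm across, plate 205 x 96 mm); not to be moved

How it is judged:
At the end, for the whole second after the job is handed in: The large fixture's crank stands still with its arm within 0.3 rad (17 degrees) of pointing straight away from the medallion (joint 1.7 to 2.3), the roller in the cam's dwell (value of joint crank_large between 1.7 and 2.3 rad and velocity of joint crank_large between -0.05 and 0.05 rad/s); the robot touches nothing.
It fails at once if the other fixture's crank is moved: its grip shifts by more than 15 mm (distance of crank_small_grip from where it was at the start of the episode above 0.015 m).
It also fails if it takes over 32 s, if anything falls off the work surface, if the arm or the gripper's body presses on something with over 40 N, if the wrist force passes 120 N, or if a joint passes its speed limit or range.

## Working session

There is one attempt and no reset: what is moved stays moved. The work goes in short steps, Python scripts to look and compute and a tool call to move; the robot and the scene stay as the last step left them, time stands still between calls to the robot, and variables do not carry over. Pictures are saved under pics/ and viewed, at most 10 in all, crops included, and the job is handed in when it is done.

Besides the shell and the picture viewer there is one more tool, called after "Call:" by a JSON object that holds its "op" and its "data", one argument or row to a line. carry_out: Moves the arm, as the interface text tells. Its arguments: {"type":"object","properties":{"moves":{"type":"array","items":{"type":"array","items":{"type":"number"}}},"fingers":{"type":"number"},"force":{"type":"number"}},"required":["moves"]}

```bash
mkdir -p pics
cat > h.py <<'E'
import numpy as np, cv2
from scipy.spatial.transform import Rotation as R
from bench import read_state, viewer, r
def cloud(c):
    h,w=c["range_z"].shape
    K=np.array([[c["fx"],0,c["cx"]],[0,c["fy"],c["cy"]],[0,0,1.]])
    u,v=np.meshgrid(np.arange(w),np.arange(h))
    p=cv2.undistortPoints(np.stack([u,v],-1).reshape(-1,1,2).astype(float),K,np.array([c["k1"],0,0,0.])).reshape(h,w,2)
    ray=np.dstack([p,np.ones((h,w))])
    return (ray*c["range_z"][...,None])@R.from_quat(c["orientation"]).as_matrix().T+np.array(c["xyz"])
E
python3 - <<'E'
from h import *
s=read_state();print(s["time"],s["ee_pos"],s["eef_rot"],s["width"],r.finger_overhang)
for n in("top","side"):
    c=viewer.camera(n);cv2.imwrite(f"pics/{n}1.png",c["pixels"][...,::-1])
    P=cloud(c);np.save(n+"P.npy",P);np.save(n+"I.npy",c["pixels"]);print(n,c["xyz"],c["orientation"])
    m=((P[...,2]>.085)&(P[...,2]<.105)&(c["range_z"]>0)).astype(np.uint8)
    k,l,st,ce=cv2.connectedComponentsWithStats(m)
    for i in range(1,k):
        if st[i,4]>25: print(st[i],np.median(P[l==i],axis=0).round(4),c["pixels"][l==i].mean(0).round())
E
```

```text
0.0 [ 0.23098545 -0.58035796  0.23573805] [ 9.82118020e-01  1.88264966e-01 -1.59386627e-04 -6.86488726e-04] 0.08695082408448769 0.014
top [0.39525419 0.02960983 0.89687071] [ 0.71371866 -0.69536739  0.05478778 -0.06378215]
[ 124    0   45  400 1721] [0.5095 0.4197 0.095 ] [67. 63. 57.]
[237  53  16  15 123] [0.8481 0.215  0.0904] [140. 127. 115.]
[350  53 128  12 672] [ 0.8608 -0.1762  0.0956] [90. 83. 79.]
[265  54  42  15 159] [0.8499 0.1241 0.0929] [116. 110.  99.]
[468  74 172  14 927] [ 0.8201 -0.4984  0.0949] [14. 14. 14.]
[629 147  11  24 144] [ 0.6376 -0.6761  0.092 ] [133. 126. 115.]
[225 179  10   9  66] [0.5579 0.2318 0.097 ] [54. 51. 48.]
[369 205  10   9  69] [ 0.5088 -0.0788  0.0977] [56. 56. 56.]
[550 321   8   5  27] [ 0.2804 -0.4567  0.0953] [122.  46.  23.]
side [ 0.805238   -0.50776926  0.70560008] [ 0.90825106  0.18184164 -0.08492143 -0.36715389]
[ 0 33 10  5 33] [-1.226   0.4212  0.0953] [94. 86. 76.]
[ 104   49  420   92 2338] [0.4214 0.4208 0.095 ] [99. 91. 80.]
[100 136  56  31 363] [ 0.0586 -0.0394  0.0947] [110. 100.  85.]
[352 140   8   8  49] [0.5624 0.2294 0.092 ] [50. 46. 42.]
[553 141  87  29 596] [1.1519 0.4208 0.0946] [100.  91.  81.]
[464 171  14  11  89] [0.8548 0.2127 0.0914] [157. 131. 119.]
[458 203  20  19 147] [0.8596 0.0865 0.0936] [142. 132. 121.]
[277 220  10  11  76] [ 0.5134 -0.0838  0.0944] [51. 47. 44.]
[420 256  37 144 354] [ 0.8616 -0.1902  0.0948] [90. 81. 77.]
[ 62 336   7   8  36] [ 0.283  -0.4576  0.094 ] [128.  39.  11.]
[391 385   7  15  38] [ 0.8214 -0.3124  0.0956] [30. 26. 24.]
```

View pics/top1.png

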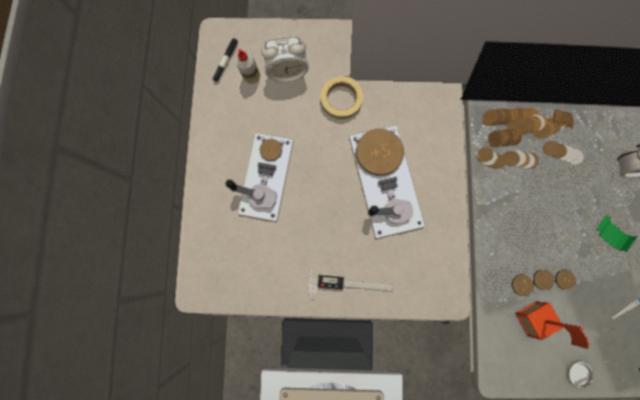

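View pics/side1.png

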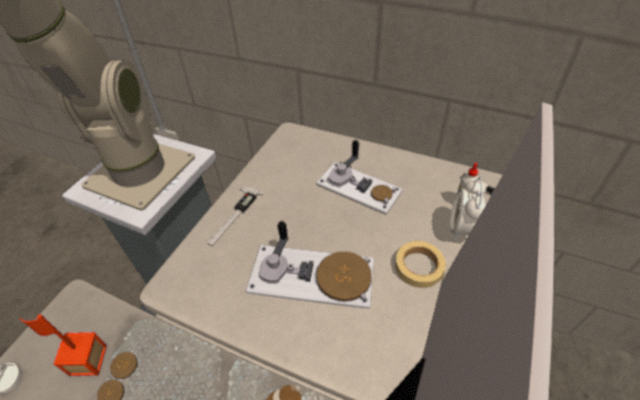

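Top view: large clamp has its medallion at about (380,152), hub (400,212) and grip (374,210). The small clamp's grip is at (230,184). The arm does not show in the top picture, so I'll check that along with the frame fit.

Run:
```python
from h import *
s=read_state()
tcp=np.array(s["ee_pos"])
for n in("top","side"):
    c=viewer.camera(n);K=np.array([[c["fx"],0,c["cx"]],[0,c["fy"],c["cy"]],[0,0,1.]])
    M=R.from_quat(c["orientation"]).as_matrix()
    for q in(tcp,tcp+[0,0,.2],[0,0,0.]):
        p=(np.array(q)-c["xyz"])@M; s2=p[:2]/p[2]; s2=s2*(1+c["k1"]*(s2@s2)); print(n,p.round(3),s2*[c["fx"],c["fy"]]+[c["cx"],c["cy"]])
for n,seed in(("top",(380,152)),("side",(343,275))):
    P=np.load(n+"P.npy");I=np.load(n+"I.npy");hsv=cv2.cvtColor(I,cv2.COLOR_RGB2HSV)
    m=cv2.inRange(hsv,(5,110,50),(20,255,200));k,l,st,ce=cv2.connectedComponentsWithStats(m)
    i=l[seed[1],seed[0]];print(n,"med",i,st[i],P[l==i].mean(0).round(4),P[l==i].min(0).round(3),P[l==i].max(0).round(3))
    near=(np.abs(P[...,0]-.5)<.12)&(np.abs(P[...,1]+.11)<.12)
    hub=(near&(P[...,2]>.050)&(P[...,2]<.058)).astype(np.uint8)
    k,l,st,ce=cv2.connectedComponentsWithStats(hub)
    for i in range(1,k):
        if st[i,4]>8: print(n,"hub",st[i],P[l==i].mean(0).round(4))
    grip=near&(P[...,2]>.06)&(P[...,2]<.11);print(n,"grip",grip.sum(),P[grip].mean(0).round(4))
    gt=near&(P[...,2]>.093)&(P[...,2]<.11);print(n,"griptop",gt.sum(),P[gt].mean(0).round(4))
    pl=(near|((np.abs(P[...,0]-.57)<.15)&(np.abs(P[...,1]+.11)<.1)))&(P[...,2]>.006)&(P[...,2]<.035)
    k,l,st,ce=cv2.connectedComponentsWithStats(pl.astype(np.uint8));i=1+np.argmax(st[1:,4])
    print(n,"plate",cv2.minAreaRect(P[l==i][:,:2].astype(np.float32)),st[i], cv2.boxPoints(cv2.minAreaRect(P[l==i][:,:2].astype(np.float32))).round(3).tolist())
```

```text
top [0.612 0.288 0.615] [670.27657771 363.6223215 ]
top [0.61  0.254 0.418] [798.94657854 398.40858016]
top [0.028 0.54  0.818] [329.78256101 442.02481321]
side [-0.547  0.222  0.455] [-68.21553542 352.55975832]
side [-0.551  0.083  0.312] [-167.23029053  266.7391439 ]
side [-0.526 -0.061  1.06 ] [139.16975309 171.65094897]
top med 8 [ 357  130   46   44 1577] [ 0.6559 -0.1023  0.0323] [ 0.395 -0.157  0.025] [0.711 0.03  0.897]
top hub [379 204  25  11 150] [ 0.5155 -0.1303  0.0533]
top grip 83 [ 0.5081 -0.0788  0.0928]
top griptop 58 [ 0.5093 -0.0796  0.0978]
top plate ((0.5927553176879883, -0.12052761018276215), (0.2576809227466583, 0.12111745774745941), 14.6356201171875) [ 349  128   76  110 4971] [[0.453000009059906, -0.09399999678134918], [0.4830000102519989, -0.21199999749660492], [0.7329999804496765, -0.1469999998807907], [0.7020000219345093, -0.028999999165534973]]
side med 15 [ 317  252   53   48 1969] [ 0.6629 -0.1111  0.0315] [ 0.606 -0.508  0.021] [ 0.805 -0.05   0.706]
side hub [279 236   9   4  12] [ 0.5122 -0.086   0.0534]
side hub [267 253  12  11  95] [ 0.518  -0.1403  0.0527]
side grip 147 [ 0.5136 -0.0844  0.0834]
side griptop 44 [ 0.5118 -0.0817  0.097 ]
side plate ((0.5936342477798462, -0.12044692039489746), (0.2579699456691742, 0.12353314459323883), 14.680093765258789) [ 246  245  128   62 5787] [[0.453000009059906, -0.09300000220537186], [0.48500001430511475, -0.21299999952316284], [0.734000027179718, -0.14800000190734863], [0.703000009059906, -0.02800000086426735]]
```

The clamps fit well: cam axis (0.517,-0.140), plate yaw 14.65°, grip (0.5115,-0.081). That puts the crank at about 0.27 rad. The hand is outside both views, so that explains the missing arm. I'll lift 40 mm, turn the hand and go above the grip.

Call:
{"op": "carry_out", "data": {
  "moves": [
    [0, 0, -1, 0, 0, 0],
    [0, 0, 0, 0, 0, 1],
    [0, 0, 0, 0, 0, 1],
    [0, 0, 0, 0, 0, 1],
    [0, 0, 0, 0, 0, 1],
    [0, 0, 0, 0, 0, 1],
    [0, 0, 0, 0, 0, 1],
    [0, 0, 0, 0, 0, 1],
    [0, 0, 0, 0, 0, 0]
  ],
  "fingers": 60
}}

```text
time: 1.32
ee_pos: [0.2311, -0.5806, 0.2764]
eef_rot: [0.956, -0.294, -0.0, -0.0]
ft_force: [-0.8, -0.5, 0.1]
width: 0.0598
grip_force: 0.0
```

Call:
{"op": "carry_out", "data": {
  "moves": [
    [-0.08, -0.9, 0, 0, 0, 0],
    [-0.08, -0.9, 0, 0, 0, 0],
    [-0.08, -0.9, 0, 0, 0, 0],
    [-0.08, -0.9, 0, 0, 0, 0],
    [-0.08, -0.9, 0, 0, 0, 0],
    [-0.08, -0.9, 0, 0, 0, 0],
    [-0.08, -0.9, 0, 0, 0, 0],
    [-0.08, -0.9, 0, 0, 0, 0],
    [-0.08, -0.9, 0, 0, 0, 0],
    [-0.08, -0.9, 0, 0, 0, 0],
    [-0.08, -0.9, 0, 0, 0, 0],
    [-0.08, -0.9, 0, 0, 0, 0],
    [-0.08, -0.9, 0, 0, 0, 0],
    [-0.08, -0.9, 0, 0, 0, 0],
    [-0.08, -0.9, 0, 0, 0, 0],
    [0, -0.7, 0, 0, 0, 0],
    [0, 0, 0, 0, 0, 0],
    [0, 0, 0, 0, 0, 0]
  ]
}}

```text
time: 3.58
ee_pos: [0.5112, -0.0852, 0.2764]
eef_rot: [0.956, -0.294, -0.0, 0.0]
ft_force: [-1.7, -0.6, -0.3]
width: 0.06
grip_force: 0.0
```

Call:
{"op": "carry_out", "data": {
  "moves": [
    [-0.05, -0.09, 0.5, 0, 0, 0],
    [0, 0, 0.8, 0, 0, 0],
    [0, 0, 0.8, 0, 0, 0],
    [0, 0, 0.8, 0, 0, 0],
    [0, 0, 0.5, 0, 0, 0],
    [0, 0, 0, 0, 0, 0]
  ]
}}

```text
time: 4.32
ee_pos: [0.5106, -0.0814, 0.1394]
eef_rot: [0.955, -0.295, -0.001, 0.0]
ft_force: [0.4, 0.5, 0.6]
width: 0.0597
grip_force: 0.0
```

Run:
```python
from h import *
s=read_state();print(s["ee_pos"],s["ft_force"])
for n in("top","side"):
    c=viewer.camera(n);cv2.imwrite(f"pics/{n}2.png",c["pixels"][...,::-1])
cv2.imwrite("pics/s2.png",cv2.resize(c["pixels"][150:330,180:420,::-1],None,fx=3,fy=3))
M=R.from_quat(s["eef_rot"]).as_matrix();O=np.array([.517,-.1404,0])
a=np.radians(np.linspace(95.3,194.65,14))
p=O+.06*np.c_[np.cos(a),np.sin(a),0*a]
print((np.diff(p,axis=0)@M/.04).round(2).tolist(), p[0],p[-1])
```

```text
[ 0.51059926 -0.08140588  0.13939658] [0.37513093 0.5032945  0.60933069]
[[-0.15, 0.14, 0.0], [-0.13, 0.16, 0.0], [-0.1, 0.17, 0.0], [-0.08, 0.18, 0.0], [-0.06, 0.19, 0.0], [-0.03, 0.2, 0.0], [-0.0, 0.2, 0.0], [0.02, 0.2, 0.0], [0.05, 0.19, 0.0], [0.08, 0.19, 0.0], [0.1, 0.17, 0.0], [0.12, 0.16, -0.0], [0.14, 0.14, -0.0]] [ 0.51145776 -0.08065652  0.        ] [ 0.45895067 -0.15557482  0.        ]
```

View pics/s2.png

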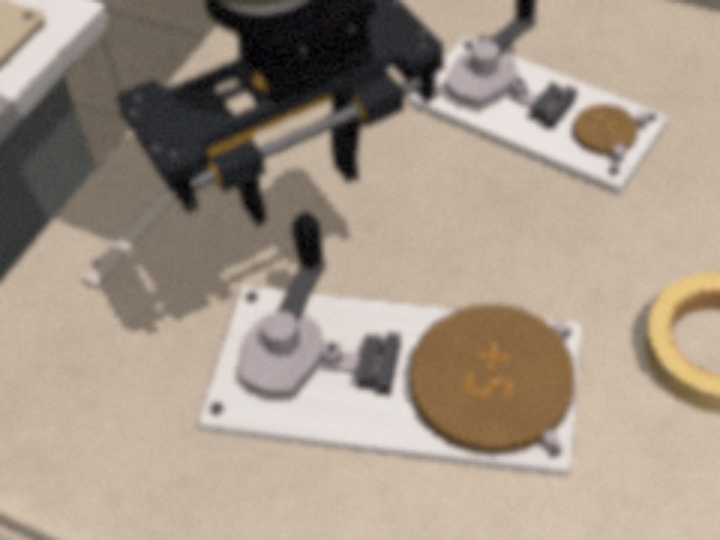

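The fingers hang on either side of the grip (crop about (250,200) and (345,150), grip at (308,240)). I'll go down and close lightly.

Call:
{"op": "carry_out", "data": {
  "moves": [
    [0, 0, 0.6, 0, 0, 0],
    [0, 0, 0.6, 0, 0, 0],
    [0, 0, 0.45, 0, 0, 0],
    [0, 0, 0, 0, 0, 0]
  ]
}}

```text
time: 4.92
ee_pos: [0.5115, -0.0804, 0.0741]
eef_rot: [0.956, -0.295, -0.001, 0.0]
ft_force: [0.5, 0.5, 0.5]
width: 0.0601
grip_force: 0.0
```

Call:
{"op": "carry_out", "data": {
  "moves": [
    [0, 0, 0, 0, 0, 0],
    [0, 0, 0, 0, 0, 0],
    [0, 0, 0, 0, 0, 0],
    [0, 0, 0, 0, 0, 0],
    [0, 0, 0, 0, 0, 0],
    [0, 0, 0, 0, 0, 0]
  ],
  "fingers": 10,
  "force": 12
}}

```text
time: 5.68
ee_pos: [0.5118, -0.0808, 0.0746]
eef_rot: [0.955, -0.295, 0.0, 0.0]
ft_force: [-1.6, -2.0, 1.6]
width: 0.0187
grip_force: 12.0
```

Call:
{"op": "carry_out", "data": {
  "moves": [
    [-0.15, 0.14, 0, 0, 0, 0],
    [-0.13, 0.16, 0, 0, 0, 0],
    [-0.1, 0.17, 0, 0, 0, 0],
    [-0.08, 0.18, 0, 0, 0, 0],
    [-0.06, 0.19, 0, 0, 0, 0],
    [-0.03, 0.2, 0, 0, 0, 0],
    [0, 0, 0, 0, 0, 0]
  ]
}}

```text
time: 6.55
ee_pos: [0.47, -0.1032, 0.0747]
eef_rot: [0.955, -0.295, 0.0, 0.0]
ft_force: [3.0, -4.9, -2.4]
width: 0.0191
grip_force: 12.0
```

Call:
{"op": "carry_out", "data": {
  "moves": [
    [0, 0.2, 0, 0, 0, 0],
    [0.02, 0.2, 0, 0, 0, 0],
    [0.05, 0.19, 0, 0, 0, 0],
    [0.08, 0.19, 0, 0, 0, 0],
    [0.1, 0.17, 0, 0, 0, 0],
    [0.12, 0.16, 0, 0, 0, 0],
    [0.14, 0.14, 0, 0, 0, 0],
    [0, 0, 0, 0, 0, 0],
    [0, 0, 0, 0, 0, 0]
  ]
}}

```text
time: 7.68
ee_pos: [0.459, -0.1558, 0.0746]
eef_rot: [0.955, -0.295, 0.0, 0.0]
ft_force: [1.8, -2.3, 2.0]
width: 0.0192
grip_force: 12.0
```

Call:
{"op": "carry_out", "data": {
  "moves": [
    [0, 0, 0, 0, 0, 0],
    [0, 0, 0, 0, 0, 0],
    [0, 0, 0, 0, 0, 0],
    [0, 0, 0, 0, 0, 0],
    [0, 0, -0.5, 0, 0, 0],
    [0, 0, -0.8, 0, 0, 0],
    [0, 0, -0.8, 0, 0, 0],
    [0, 0, -0.8, 0, 0, 0],
    [0, 0, -0.8, 0, 0, 0],
    [0, 0, -0.8, 0, 0, 0],
    [0, 0.8, 0, 0, 0, 0],
    [0, 0.8, 0, 0, 0, 0],
    [0, 0.8, 0, 0, 0, 0],
    [0, 0.8, 0, 0, 0, 0],
    [0, 0.8, 0, 0, 0, 0],
    [0, 0, 0, 0, 0, 0],
    [0, 0, 0, 0, 0, 0]
  ],
  "fingers": 60
}}

```text
time: 9.8
ee_pos: [0.3692, -0.2867, 0.2545]
eef_rot: [0.956, -0.295, 0.0, -0.0]
ft_force: [-0.3, 0.4, -0.8]
width: 0.0597
grip_force: 0.0
```

Run:
```python
from h import *
for n in("top","side"):
    c=viewer.camera(n);cv2.imwrite(f"pics/{n}3.png",c["pixels"][...,::-1]);P=cloud(c)
    for nm,x,y in(("large",.5,-.14),("small",.56,.23)):
        g=(np.hypot(P[...,0]-x,P[...,1]-y)<.08)&(P[...,2]>.09)&(P[...,2]<.105);p=P[g].mean(0)
        d=p[:2]-[.517,-.1404];print(n,nm,g.sum(),p.round(4),np.degrees(np.arctan2(d[1],d[0]))%360)
cv2.imwrite("pics/s3.png",cv2.resize(c["pixels"][150:330,180:420,::-1],None,fx=3,fy=3))
s=read_state();print(s["ee_pos"],s["ft_force"])
```

```text
top large 68 [ 0.458  -0.1548  0.0975] 193.70479788931823
top small 61 [0.5584 0.2323 0.0973] 83.66893073638944
side large 67 [ 0.4608 -0.1573  0.0953] 196.73076529633107
side small 32 [0.5617 0.2325 0.0942] 83.16579311331188
[ 0.36947638 -0.28636025  0.25457653] [-0.13743452  0.41472919  0.01347649]
```

View pics/s3.png

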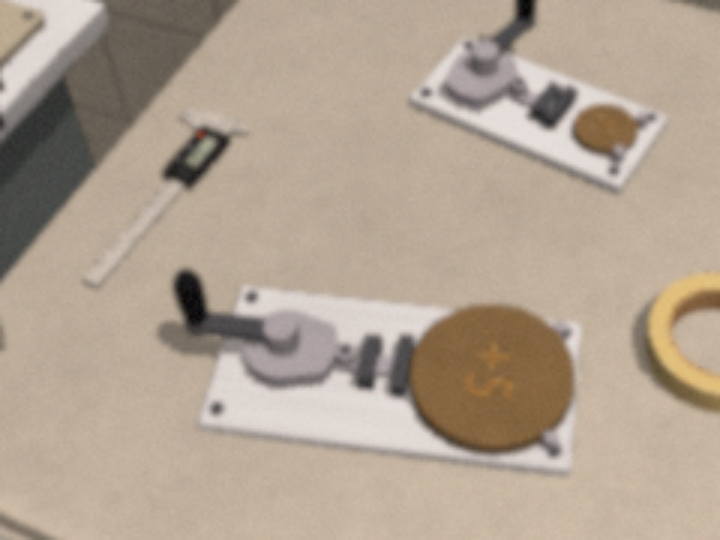

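The crank arm now points away from the medallion (crop: grip (190,298), hub (282,330)), and the jaw sits against the medallion at (402,365). The arm reads about 194–197° against a target of 194.65°. The small crank has not moved, and the hand is clear.

```bash
python3 -c "
from bench import r
print(r.close_job())"
```

```text
the job is handed in; nothing more can be done
None
```

The large medallion is clamped and the job is handed in, with no verdict shown: the crank arm measured within about 2° of straight away from the medallion (joint near 2.0 rad), the small fixture's crank did not measurably move, and the hand was clear, at about 10 s.

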